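Cover the open colours with their lids

TASK

The painting session is over and four vessels still stand open: put its own lid on each so nothing dries out - the terracotta lid on the small ochre cup, the dark steel lid on the metal oil dipper, the wooden lid on the glass tumbler, and the white ceramic lid on the big glass dish. Each lid must end fully seated and level, its boss down inside the mouth and its plate on the rim; leave the vessels and the closed jar and bottle beside them standing where they are.

Things in the scene. Friction and masses are not known exactly. Their poses are not given: they have to be found in the camera images.
- terracotta_lid: smallest lid, plain terracotta, plate 38 mm across, knob 16 mm across, boss 17 mm across, about 25 g. Lies right way up. Origin: centre of the boss underside, z up. Boss (chamfered 3 mm) enters the mouth; plate at 4 to 10 mm above the origin, round central knob from 10 to 34 mm: grip it from above, tips clear of the plate. Belongs on the small ochre cup.
- tin_lid: dark blue-grey steel lid with a brass knob, plate 47 mm across, knob 18 mm across, boss 28 mm across, about 40 g. Lies right way up. Origin: centre of the boss underside, z up. Boss (chamfered 3 mm) enters the mouth; plate at 4 to 10 mm above the origin, round central knob from 10 to 34 mm: grip it from above, tips clear of the plate. Belongs on the oil dipper.
- wooden_lid: dark brown wooden lid with a thin light turned ring, plate 69 mm across, knob 20 mm across, cork boss 48 mm across, about 50 g. Lies right way up. Origin: centre of the boss underside, z up. Boss (chamfered 3 mm) enters the mouth; plate at 4 to 10 mm above the origin, round central knob from 10 to 34 mm: grip it from above, tips clear of the plate. Belongs on the glass tumbler.
- ceramic_lid: largest lid, white glazed ceramic with a thin blue ring, plate 88 mm across, knob 20 mm across, boss 60 mm across, about 120 g. Lies right way up. Origin: centre of the boss underside, z up. Boss (chamfered 3 mm) enters the mouth; plate at 4 to 10 mm above the origin, round central knob from 10 to 34 mm: grip it from above, tips clear of the plate. Belongs on the glass medium dish.
- ochre_cup: small round ochre-brown clay cup, open, 33 mm across the rim, 18 mm high, about 60 g, loose. Origin at the centre of its underside, z up. Its lid sits with the lid's origin about 14 mm above this origin.
- oil_dipper: round dark metal oil dipper with amber oil, open, 43 mm across, 17 mm high, about 70 g, loose. Origin at the centre of its underside, z up. Its lid sits with the lid's origin about 13 mm above this origin.
- glass_tumbler: short clear glass with brown paint in the bottom, open, 63 mm across the rim, 40 mm high, about 160 g, loose. Origin at the centre of its underside, z up. Its lid sits with the lid's origin about 36 mm above this origin.
- medium_dish: heavy round glass dish with yellowish medium and a dab of red, open, 85 mm across the rim, 26 mm high, about 260 g, loose. Origin at the centre of its underside, z up. Its lid sits with the lid's origin about 22 mm above this origin.
- gold_jar: closed glass jar of purple-red pigment with a gold lid, 56 mm across, 66 mm high, loose; a bystander. Origin at the centre of its underside.
- white_cap_bottle: closed clear bottle with a white cap, 38 mm across, 65 mm high, loose; a bystander. Origin at the centre of its underside.
There are look-alikes about, which are no part of the job. Leave any pink look-alike of the oil_dipper alone.

How it is judged:
By the outcome, as a careful person would: the job done as asked, in the order asked, and still so for the second after the job is handed in, with the robot touching nothing.
It also fails if it takes over 83 s, if anything falls off the work surface, if the arm or the gripper's body presses on something with over 40 N, if the wrist force passes 120 N, or if a joint passes its speed limit or range.

ROBOT

A 7-joint arm with a two-finger parallel gripper is mounted at the origin on a cart in front of the work surface, level with it; the furniture and walls round the work are solid. World frame = base frame: x ahead of the robot, y to its left, z up, the work surface at z = 0. Lengths are in mm, angles in rad, forces in N, time in s.
With the tool pointing down it reaches from about 400 to 875 mm from the base axis. Payload 4.4 kg.
Tool frame: the origin (TCP) lies midway between the tips of the shut fingers; the grasp point (between the pads) lies 19 mm behind it (ctrl.grip_point_offset is the distance from the TCP to the grasp point, in mm); z points along the fingers, x is the direction in which the jaws open and shut, and the axes are right-handed (so a half turn about z gives the same grasp; the last joint's range is limited). The gripper opens to 85 mm and grips with 20 to 120 N. Pads are 22 mm wide; open, the fingers measure 114 mm over their backs; the gripper's body (76 mm by 85 mm) begins 54 mm behind the grasp point. The pads swing forward as they close: fully open they stand 13 mm farther back than shut.
Start: joints at [-1.243, 0.628, 0.038, 1.517, -0.027, 0.996, -0.02], TCP at [249.383, 600.271, 231.313] pointing down, gripper open.
Joint ranges: [-3.06, 3.06], [-0.37, 2.12], [-1.25, 1.32], [0.18, 2.47], [-1.1, 4.24], [0.23, 1.98], [-2.94, 2.94]. Speed limits (rad/s): [2.57, 2.57, 3.14, 3.14, 3.14, 3.14, 3.14].

INTERFACE

Orientations are given as [roll, pitch, yaw] about the fixed x, y, z axes, in that order (R = Rz(yaw) Ry(pitch) Rx(roll)).
In Python, from cell import ctrl, viewer gives the robot as it stands.
- The arm moves only by the tool apply_moves, never from a script. Its argument "series" is a list that holds one entry, the list of rows, each a list of 6 numbers: the shift along the tool's x, y, z normalised to -1 to 1, where 1 is 50 mm, then the turn, a rotation vector about the tool's x, y, z normalised to -1 to 1, where 1 is 6 degrees. In form: [[[tx, ty, tz, rx, ry, rz], ...]]. A call has exactly 5 rows; each row shifts and turns the commanded pose from where the row before left it, along the tool's axes as they then stand; what a row does not reach is not made up. A row lasts 1/8 s, in which the tool goes at most 62.5 mm and 10.7 degrees, less where a joint would pass 70% of its speed; a pose out of reach is approached as far as the arm can. A call with a number of a shift or a turn outside -1 to 1 is refused whole. A call with a gripper value outside its range is refused whole. "claw" is the gripper command: -1 is shut, 1 is fully open, values between are in proportion, set as the call begins (left out, the last holds). The fingers move at their own pace and stop on an object; the grip force is fixed at half the most. Time passes only in rows, so rows that do not move let the fingers close, or fill a call up. It gives the time, the measured TCP pose, the force and the opening at its end, in the units of the state.
- ctrl.read_state(): the state, without advancing time (a new reading comes with each control period).
- viewer.get_image(name): name is "scene" or "top"; returns the picture (400x640x3 uint8, blue, green, red); there is no depth.
- viewer.camera_info(name): a dict with "K" (3x3 intrinsics, pixels), "R" (3x3) and "t" (3): a world point X has camera coordinates R X + t. Camera axes: x right, y down, z forward; pixel columns grow to the right and rows downward; lengths in mm; the calibration is good to about 2 mm. A picture is of the moment at which its call begins. camera_info takes no time and is no camera call.
- ctrl.finish_job(): hands the job in, once; it reports no verdict.
Trained networks look in the newest picture that a camera, given by its name, has taken for a name from the list of things; names that differ only in an ending like _2 or _b are one class to them, and where a whole thing is asked for, a point or a joint stands for the part that bears it (a point fixed in the world has none). Each returns a list of dicts, best first, with "score" (0 to 1); they miss things now and then, are a little off and sometimes report something else, mostly with a low value. They report only what shows in the picture. A call takes as long as a camera call. They do not tell look-alikes from the thing itself.
- viewer.find_in(camera, label): "location" ([column, row] as shares, 0 to 1, of the picture: columns of its width, rows of its height, amid what is visible of it).
The state is a dict: "clock": time; "qpos": joint angles; "qd": joint speeds; "tau": joint torques, N m; "eef_pos": TCP position; "tool_rot": TCP orientation; "force": force on the tool from outside, world axes, zero at the start; "torque": the same for the moment, N m; "width": finger opening in mm.
Only numpy, scipy, OpenCV 4.12 (cv2) and the standard library are available. Lean on these libraries where they do the work, as an engineer would, in place of code of your own. Each camera call takes 0.05 s, during which the arm holds its last target. There are 200 camera calls.

## Working session

There is one attempt and no reset: what is moved stays moved. The work goes in short steps, Python scripts to look and compute and a tool call to move; the robot and the scene stay as the last step left them, time stands still between calls to the robot, and variables do not carry over. Pictures are saved under pics/ and viewed, about 12 in all and at most 16, crops included, and the job is handed in when it is done.

Besides the shell and the picture viewer there is one more tool, called as a command line: name --argument value ..., lists and objects as JSON in quotes. apply_moves: Moves the arm, as the interface text tells. Scaled input: -1 to 1 covers 50 mm each way for a shift and 6 degrees each way for a turn. Its arguments: {"type":"object","properties":{"series":{"type":"array","items":{"type":"array","items":{"type":"array","items":{"type":"number"}}}},"claw":{"type":"number"}},"required":["series"]}

```bash
mkdir -p pics; ls; cat > h.py <<'E'
import numpy as np, cv2
from cell import ctrl, viewer
def ray(cam,u,v,z):
    c=viewer.camera_info(cam);K,R,t=[np.array(c[k],float) for k in("K","R","t")]
    d=R.T@np.linalg.solve(K,[u,v,1]);o=-R.T@t
    return o+d*(z-o[2])/d[2]
def proj(cam,X):
    c=viewer.camera_info(cam);K,R,t=[np.array(c[k],float) for k in("K","R","t")]
    p=K@(R@np.array(X,float)+t);return p[:2]/p[2]
E
python3 - <<'E'
from h import *
for c in("scene","top"):
    cv2.imwrite(f"pics/{c}0.png",viewer.get_image(c)); i=viewer.camera_info(c)
    R=np.array(i["R"]);print(c,(-R.T@np.array(i["t"])).round(),np.round(R,2).tolist(),np.round(i["K"]).tolist())
H=dict(terracotta_lid=10,tin_lid=10,wooden_lid=10,ceramic_lid=10,ochre_cup=18,oil_dipper=17,glass_tumbler=40,medium_dish=26,gold_jar=66,white_cap_bottle=65)
for n,h in H.items():
  for c in("top","scene"):
    for d in viewer.find_in(c,n)[:3]:
        u,v=d["location"][0]*640,d["location"][1]*400
        print(n,c,round(d["score"],2),round(u),round(v),ray(c,u,v,h/2+3).round())
print(ctrl.read_state())
E
```

```text
pics
scene [ -22. -529.  663.] [[0.61, -0.79, 0.02], [-0.54, -0.43, -0.72], [0.58, 0.43, -0.69]] [[471.0, 0.0, 315.0], [0.0, 471.0, 195.0], [0.0, 0.0, 1.0]]
top [ 427. -152.  900.] [[0.02, -1.0, 0.02], [-0.99, -0.02, -0.11], [0.11, -0.01, -0.99]] [[398.0, 0.0, 320.0], [0.0, 398.0, 204.0], [0.0, 0.0, 1.0]]
terracotta_lid top 0.7 284 230 [465. -86.   8.]
terracotta_lid scene 0.61 281 204 [465. -82.   8.]
terracotta_lid scene 0.38 406 240 [ 535. -323.    8.]
tin_lid top 0.73 324 149 [ 652. -171.    8.]
tin_lid top 0.56 390 253 [ 420. -324.    8.]
tin_lid scene 0.88 372 285 [ 413. -327.    8.]
wooden_lid top 0.62 281 176 [587. -75.   8.]
wooden_lid scene 0.57 315 174 [577. -80.   8.]
ceramic_lid top 0.53 319 255 [ 411. -164.    8.]
ceramic_lid scene 0.83 333 208 [ 519. -169.    8.]
ceramic_lid scene 0.37 350 245 [ 461. -248.    8.]
ochre_cup top 0.54 361 178 [ 588. -256.   12.]
ochre_cup scene 0.49 385 208 [ 580. -250.   12.]
oil_dipper top 0.59 357 278 [ 363. -251.   12.]
oil_dipper top 0.5 353 228 [ 473. -241.   12.]
oil_dipper scene 0.77 319 279 [ 365. -251.   12.]
oil_dipper scene 0.
[... 449 characters left out ...]
scene 0.56 347 244 [ 441. -254.   36.]
{'clock': 1.1, 'qpos': array([-1.2428044 ,  0.62839148,  0.03849284,  1.51744008, -0.02699602,
        0.99632954, -0.01995264]), 'qd': array([ 0.00162785,  0.0011499 , -0.00175341, -0.00038056, -0.00013314,
        0.00146697,  0.00034436]), 'tau': array([ 4.42852288e-04, -5.63294005e+01,  1.22586831e+00, -1.93772703e+01,
        1.09254109e-02,  1.82840882e-03, -7.60205381e-06]), 'eef_pos': array([249.36664517, 600.24384137, 231.30596185]), 'tool_rot': array([-3.14155667e+00,  5.11058060e-05,  1.17703381e+00]), 'force': array([ 0.42635967,  0.48050955, -0.51206142]), 'torque': array([-0.00535837,  0.01686328, -0.00878259]), 'width': 85.36650066388682}
```

View images.

```bash
python3 - <<'E'
import cv2
a=cv2.imread("pics/top0.png")[120:310,220:440];cv2.imwrite("pics/top0c.png",cv2.resize(a,None,fx=3.6,fy=3.1578,interpolation=2) if 0 else cv2.resize(a,None,fx=3,fy=3,interpolation=2))
a=cv2.imread("pics/scene0.png")[140:320,200:450];cv2.imwrite("pics/scene0c.png",cv2.resize(a,None,fx=3,fy=3,interpolation=2))
E
```

```text
(no output)
```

View pics/top0c.png

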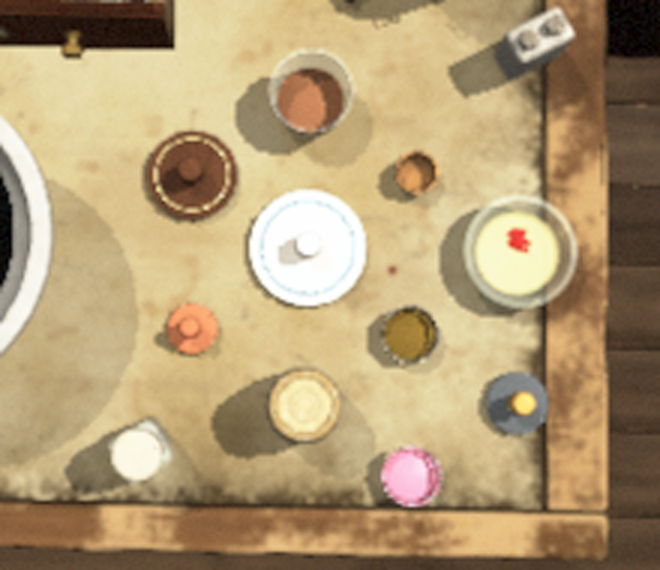

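View pics/scene0c.png

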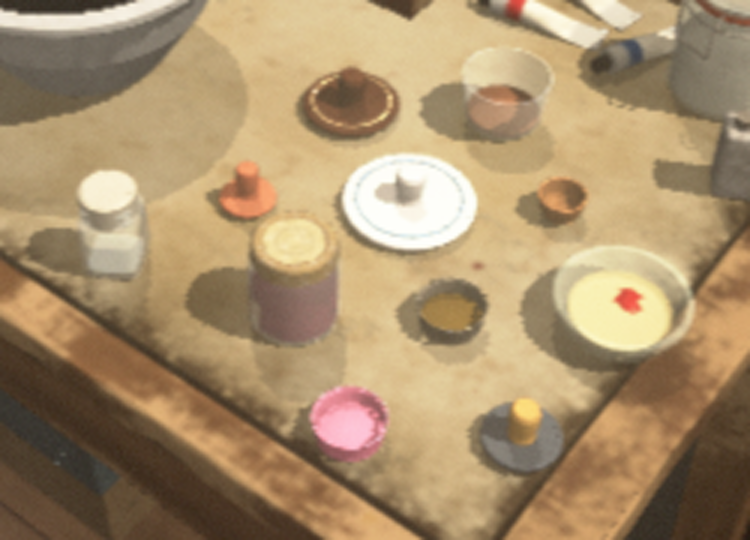

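View pics/scene0.png

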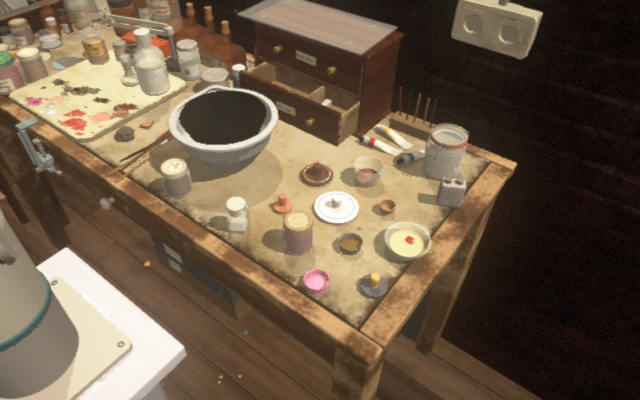

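```bash
cat >> h.py <<'E'
def gradfit(cam,img,circles,xy0,rng=12):
    """circles: list of (r,z); maximise mean radial gradient along the projected outlines"""
    g=cv2.GaussianBlur(img.astype(np.float32),(0,0),0.8)
    gx=np.stack([cv2.Sobel(g[...,k],cv2.CV_32F,1,0) for k in range(3)],-1);gy=np.stack([cv2.Sobel(g[...,k],cv2.CV_32F,0,1) for k in range(3)],-1)
    c=viewer.camera_info(cam);K,R,t=[np.array(c[k],float) for k in("K","R","t")]
    a=np.linspace(0,2*np.pi,72,endpoint=False)
    def score(x,y):
        s=0
        for r,z in circles:
            def pr(rr):
                p=K@(R@np.stack([x+rr*np.cos(a),y+rr*np.sin(a),0*a+z])+t[:,None]);return (p[:2]/p[2]).astype(np.float32)
            p,q=pr(r),pr(r+1);n=q-p;n/=np.linalg.norm(n,axis=0)
            X=cv2.remap(gx,p[0][None],p[1][None],1)[0];Y=cv2.remap(gy,p[0][None],p[1][None],1)[0]
            s+=np.minimum(np.linalg.norm(X*n[0][:,None]+Y*n[1][:,None],axis=1),150).mean()
        return s
    best=np.array(xy0,float)
    for step,w in((2,rng),(.5,2.5),(.2,.6)):
        G=[(score(best[0]+i,best[1]+j),i,j) for i in np.arange(-w,w+.01,step) for j in np.arange(-w,w+.01,step)]
        m=max(G);best=best+m[1:]
    return best,m[0]
# outlines (r,z), approximate start
OBJ=dict(terracotta_lid=([(19,10),(8,34)],(465,-84)),tin_lid=([(23.5,10),(9,34)],(413,-327)),wooden_lid=([(34.5,10),(10,34)],(580,-78)),
 ceramic_lid=([(44,10),(10,34)],(515,-168)),ochre_cup=([(16.5,18)],(580,-252)),oil_dipper=([(21.5,17)],(463,-247)),
 glass_tumbler=([(31.5,40)],(648,-171)),medium_dish=([(42.5,26)],(530,-328)),gold_jar=([(28,66)],(410,-168)),white_cap_bottle=([(16,65)],(370,-57)))
E
python3 - <<'E'
from h import *
vis={}
for c in("top","scene"):
    img=cv2.imread(f"pics/{c}0.png");S=4
    u0,v0,w,h=(230,125,190,145) if c=="top" else (225,150,220,150)
    if c=="scene":S=3.5
    big=cv2.resize(img[v0:v0+h,u0:u0+w],None,fx=S,fy=S,interpolation=2)
    for n,(C,x0) in OBJ.items():
        b,s=gradfit(c,img,C,x0);print(n,c,b.round(1),round(s))
        for r,z in C:
            p=np.array([proj(c,[b[0]+r*np.cos(q),b[1]+r*np.sin(q),z]) for q in np.linspace(0,6.28,40)])
            cv2.polylines(big,[(((p-[u0,v0])+.5)*S).astype(int)],True,(0,255,0),1)
    vis[c]=big;cv2.imwrite(f"pics/fit_{c}.png",big)
for n,z in(("drawer",100),("drawer",60),("drawer",30)):print(ray("top",244,137,z).round(),ray("top",278,135,z).round())
E
```

```text
terracotta_lid top [462.7 -75.5] 224
tin_lid top [ 417.3 -326.8] 297
wooden_lid top [584.5 -80. ] 218
ceramic_lid top [ 528.  -171.3] 220
ochre_cup top [ 589.5 -252. ] 147
oil_dipper top [ 462.3 -236.2] 148
glass_tumbler top [ 643. -167.] 123
medium_dish top [ 530.2 -327.5] 144
gold_jar top [ 411.4 -157.1] 103
white_cap_bottle top [376.3 -54. ] 150
terracotta_lid scene [462.5 -86.7] 247
tin_lid scene [ 413.5 -329.8] 255
wooden_lid scene [575.8 -82.3] 255
ceramic_lid scene [ 522.8 -170.9] 228
ochre_cup scene [ 583.3 -252.5] 142
oil_dipper scene [ 464.7 -249.3] 138
glass_tumbler scene [ 642.7 -168.4] 87
medium_dish scene [ 526.3 -328. ] 146
gold_jar scene [ 416.9 -171.1] 109
white_cap_bottle scene [375.  -54.5] 150
[650.  -4. 100.] [657. -74. 100.]
[662.   3.  60.] [668. -70.  60.]
[670.   9.  30.] [677. -67.  30.]
```

View pics/fit_top.png

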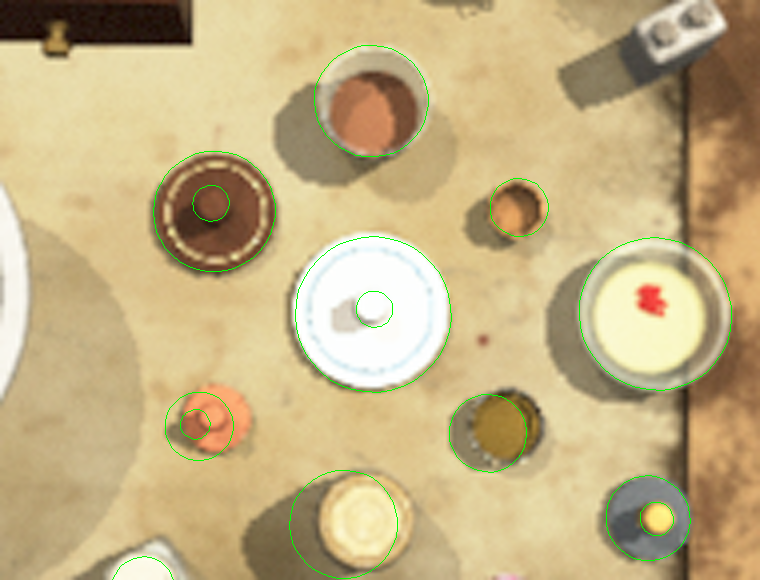

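View pics/fit_scene.png

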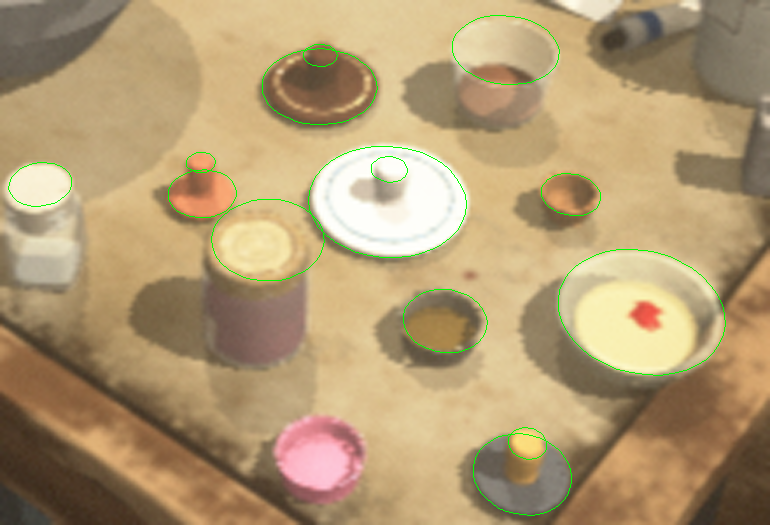

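```bash
cat >> h.py <<'E'
from scipy.spatial.transform import Rotation as Ro
def plan(d,n,rz=0.,yaw=None,p=None):
    """rows for a world shift d (mm) in n rows, turning rz (scaled) per row"""
    yaw=ctrl.read_state()["tool_rot"][2] if yaw is None else yaw
    rows=[]
    for i in range(n):
        R=Ro.from_euler("xyz",[np.pi,0,yaw-np.radians(6*rz)*i]).as_matrix()
        rows.append((R.T@(np.array(d)/n)/50).round(2).tolist()+[0,0,rz])
    for i in range(0,n,5):print(rows[i:i+5])
E
python3 - <<'E'
from h import *
plan([215,-686,70],15,.75)
img=cv2.imread("pics/top0.png");im2=cv2.imread("pics/scene0.png")
for n,x0 in dict(terracotta_lid=(465,-86),oil_dipper=(466,-248),ochre_cup=(586,-252)).items():
    print(n,gradfit("top",img,OBJ[n][0],x0,4),gradfit("scene",im2,OBJ[n][0],x0,4))
print(ray("top",282.9,228.2,34),ray("top",284.5,230,10),ray("top",356.1,231.4,17))
E
```

```text
[[-0.73, 0.62, -0.09, 0, 0, 0.75], [-0.68, 0.67, -0.09, 0, 0, 0.75], [-0.63, 0.72, -0.09, 0, 0, 0.75], [-0.57, 0.77, -0.09, 0, 0, 0.75], [-0.51, 0.81, -0.09, 0, 0, 0.75]]
[[-0.44, 0.85, -0.09, 0, 0, 0.75], [-0.38, 0.88, -0.09, 0, 0, 0.75], [-0.3, 0.91, -0.09, 0, 0, 0.75], [-0.23, 0.93, -0.09, 0, 0, 0.75], [-0.16, 0.95, -0.09, 0, 0, 0.75]]
[[-0.08, 0.95, -0.09, 0, 0, 0.75], [-0.01, 0.96, -0.09, 0, 0, 0.75], [0.07, 0.96, -0.09, 0, 0, 0.75], [0.14, 0.95, -0.09, 0, 0, 0.75], [0.22, 0.93, -0.09, 0, 0, 0.75]]
terracotta_lid (array([469.3, -84.3]), np.float32(220.02852)) (array([462.5, -86.7]), np.float32(246.90546))
oil_dipper (array([ 468. , -249.7]), np.float32(145.86029)) (array([ 464.7, -249.3]), np.float32(137.88916))
ochre_cup (array([ 589.5, -252. ]), np.float32(146.55997)) (array([ 583.3, -252.5]), np.float32(142.4102))
[468.1668825  -85.17785758  34.        ] [465.37681956 -87.02264369  10.        ] [ 465.61131018 -246.35531979   17.        ]
```

Candidates in the top view: the terracotta lid at (283,229) could be confused with the ochre cup at (359,178). The oil dipper, with amber contents, is at (356,231), and its pink look-alike at (357,278) stays untouched. The tin lid with the brass knob is at (391,254), the wooden lid at (283,177) and the ceramic lid at (322,202). The gold jar at (321,254) and the white-cap bottle at (266,271) are bystanders. The crops confirm these choices.

apply_moves --series '[[[-0.73,0.62,-0.09,0,0,0.75],[-0.68,0.67,-0.09,0,0,0.75],[-0.63,0.72,-0.09,0,0,0.75],[-0.57,0.77,-0.09,0,0,0.75],[-0.51,0.81,-0.09,0,0,0.75]]]' --claw 0

```text
clock: 1.72
eef_pos: [321.6, 370.6, 254.2]
tool_rot: [-3.142, -0.001, 0.782]
force: [1.5, -0.2, -1.1]
width: 43.0
```

apply_moves --series '[[[-0.44,0.85,-0.09,0,0,0.75],[-0.38,0.88,-0.09,0,0,0.75],[-0.3,0.91,-0.09,0,0,0.75],[-0.23,0.93,-0.09,0,0,0.75],[-0.16,0.95,-0.09,0,0,0.75]]]'

```text
clock: 2.35
eef_pos: [393.5, 142.0, 276.8]
tool_rot: [-3.141, -0.001, 0.389]
force: [0.8, 0.8, 0.1]
width: 42.7
```

apply_moves --series '[[[-0.08,0.95,-0.09,0,0,0.75],[-0.01,0.96,-0.09,0,0,0.75],[0.07,0.96,-0.09,0,0,0.75],[0.14,0.95,-0.09,0,0,0.75],[0.22,0.93,-0.09,0,0,0.75]]]'

```text
clock: 2.98
eef_pos: [465.6, -86.5, 299.2]
tool_rot: [-3.141, -0.001, -0.003]
force: [0.4, 0.9, 0.1]
width: 42.9
```

apply_moves --series '[[[0,0,1,0,0,0],[0,0,1,0,0,0],[0,0,1,0,0,0],[0,0,1,0,0,0],[0,0,0.8,0,0,0]]]'

```text
clock: 3.6
eef_pos: [465.0, -85.0, 57.1]
tool_rot: [-3.141, 0.0, -0.001]
force: [0.4, -0.0, -0.5]
width: 42.8
```

```bash
python3 - <<'E'
from h import *
out=[]
for c,(u,v) in dict(scene=(281,200),top=(284,228)).items():
    i=viewer.get_image(c);cv2.imwrite(f"pics/{c}1.png",i)
    out.append(cv2.resize(i[v-50:v+50,u-50:u+50],None,fx=4,fy=4,interpolation=2))
cv2.imwrite("pics/v1.png",np.hstack(out));print(ctrl.read_state()["eef_pos"])
E
```

```text
[462.7024557  -84.6456234   55.85352372]
```

View pics/v1.png

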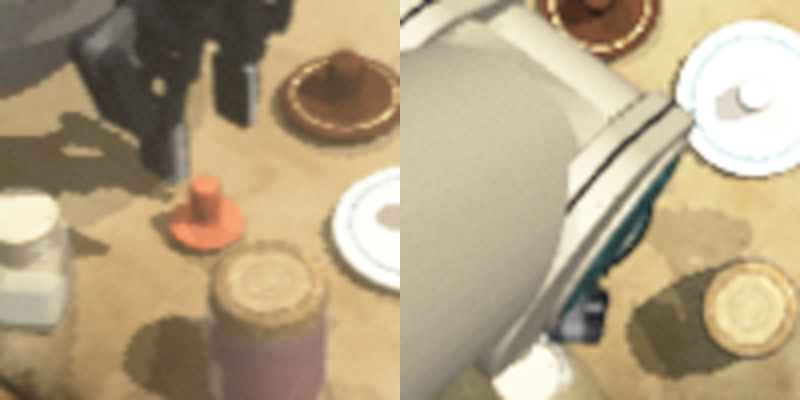

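apply_moves --series '[[[0,0,0.5,0,0,0],[0,0,0.3,0,0,0],[0,0,0,0,0,0],[0,0,0,0,0,0],[0,0,0,0,0,0]]]'

```text
clock: 4.32
eef_pos: [465.7, -85.2, 19.6]
tool_rot: [3.141, -0.002, -0.001]
force: [0.5, -0.3, 0.4]
width: 42.7
```

apply_moves --series '[[[0,0,0.12,0,0,0],[0,0,0,0,0,0],[0,0,0,0,0,0],[0,0,0,0,0,0],[0,0,0,0,0,0]]]' --claw -1

```text
clock: 4.95
eef_pos: [465.1, -85.2, 12.8]
tool_rot: [-3.142, 0.0, -0.001]
force: [0.5, 0.5, -0.1]
width: 13.5
```

apply_moves --series '[[[0,0,0,0,0,0],[0,0,-0.5,0,0,0],[0,0,-0.5,0,0,0],[0,0,-0.5,0,0,0],[0,0,0,0,0,0]]]'

```text
clock: 5.58
eef_pos: [466.3, -85.3, 89.2]
tool_rot: [3.141, -0.003, -0.001]
force: [0.9, -0.3, -0.8]
width: 13.7
```

```bash
cat >> h.py <<'E'
def eef(n=1):
    s=ctrl.read_state();return np.array(s["eef_pos"]),s
E
python3 - <<'E'
from h import *
i=viewer.get_image("scene");cv2.imwrite("pics/scene2.png",i)
P=[]
for k in range(4):
    P.append(ctrl.read_state()["eef_pos"]); viewer.get_image("scene")
P=np.array(P);print(P.round(1),P.mean(0))
m=P.mean(0)
for dz in (12,14,10):
    z=m[2]-dz
    print(dz,gradfit("scene",i,[(19,z+10)],m[:2],8),gradfit("scene",i,[(19,z+10),(19,z+4)],m[:2],8))
p=proj("scene",m).astype(int)
cv2.imwrite("pics/v2.png",cv2.resize(i[p[1]-50:p[1]+50,p[0]-60:p[0]+60],None,fx=5,fy=5,interpolation=2));print(p)
E
```

```text
[[465.6 -85.   88.2]
 [465.  -84.9  87.6]
 [464.7 -84.9  87.3]
 [464.6 -84.9  87.1]] [464.97358875 -84.92466925  87.54359101]
12 (array([470.27358875, -74.52466925]), np.float32(134.13535)) (array([472.67358875, -73.82466925]), np.float32(244.96803))
14 (array([472.37358875, -73.82466925]), np.float32(133.42795)) (array([465.67358875, -83.62466925]), np.float32(224.82379))
10 (array([468.57358875, -76.12466925]), np.float32(133.94305)) (array([472.37358875, -73.82466925]), np.float32(249.59357))
[281 173]
```

View pics/v2.png

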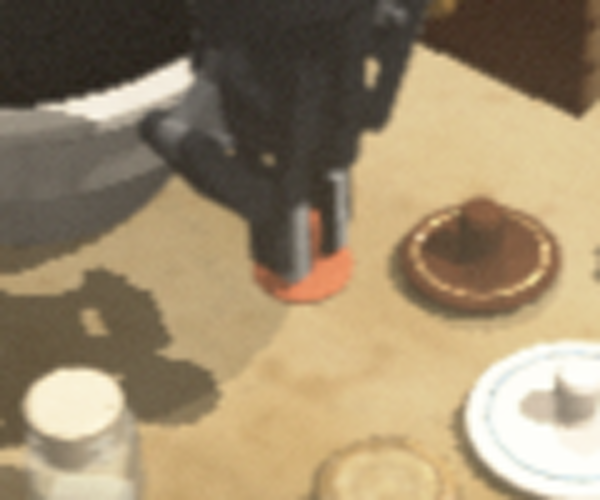

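```bash
python3 - <<'E'
from h import *
from scipy.optimize import least_squares
def ext(x,y,z,r):
    a=np.linspace(0,6.283,90);P=np.array([proj("scene",[x+r*np.cos(q),y+r*np.sin(q),h]) for h in(z+4,z+10) for q in a])
    return np.array([P[:,0].min(),P[:,0].max(),P[:,1].max()])
for f,xy,z in(("scene2",(465,-85),75.5),("scene0",(463,-86.5),0)):
    i=cv2.imread(f"pics/{f}.png").astype(int);p=proj("scene",[*xy,z+7]).astype(int)
    b,g,r=[i[...,k] for k in range(3)];m=(r-b>75)&(r-g>50);M=np.zeros_like(m);M[p[1]-25:p[1]+16,p[0]-16:p[0]+17]=1;m&=M
    ys,xs=np.nonzero(m);e=np.array([xs.min()-.0,xs.max()+0.,ys.max()+0.]);e0=ext(*xy,z,19)
    s=least_squares(lambda q:(ext(*q,z,19)-e),xy,diff_step=1e-3)
    print(f,m.sum(),e,e0.round(1),s.x.round(1),s.cost.round(2))
E
```

```text
scene2 106 [272. 291. 183.] [270.9 291.5 184.1] [467.7 -83.5] 0.61Traceback (most recent call last):
  File "<stdin>", line 10, in <module>
    return func(*args, **kwargs)
    result = trf(vector_fun.fun, vector_fun.jac, x0, f0, J0, lb, ub, ftol, xtol,
                 gtol, max_nfev, x_scale, loss_function, tr_solver,
                 tr_options.copy(), verbose, callback=callback_wrapped)
    return trf_no_bounds(
        fun, jac, x0, f0, J0, ftol, xtol, gtol, max_nfev, x_scale,
        loss_function, tr_solver, tr_options, verbose, callback=callback)
    J = jac(x)
    self._update_jac()
    ~~~~~~~~~~~~~~~~^^
    self.J = self.jac_wrapped(xp_copy(self.x), f0=self.f)
             ~~~~~~~~~~~~~~~~^^^^^^^^^^^^^^^^^^^^^^^^^^^^
    J, dct = approx_derivative(
             ~~~~~~~~~~~~~~~~~^
        self.fun,
        ^^^^^^^^^
    ...<2 lines>...
        **self.finite_diff_options,
        ^^^^^^^^^^^^^^^^^^^^^^^^^^^
    )
    ^
    J, _nfev = _dense_difference(fun_wrapped, x0, f0, h,
               ~~~~~~~~~~~~~~~~~^^^^^^^^^^^^^^^^^^^^^^^^
                             use_one_sided, method,
                             ^^^^^^^^^^^^^^^^^^^^^^
                             mf)
                             ^^^
    df = [f_eval - f0 for f_eval in f_evals]
                                    ^^^^^^^
    f = np.atleast_1d(self.fun(x, *self.args, **self.kwargs))
                      ~~~~~~~~^^^^^^^^^^^^^^^^^^^^^^^^^^^^^^
    return np.atleast_1d(self.fun(x))
                         ~~~~~~~~^^^
    return self.f(x, *self.args, **self.kwargs)
           ~~~~~~^^^^^^^^^^^^^^^^^^^^^^^^^^^^^^
  File "<stdin>", line 10, in <lambda>
  File "<stdin>", line 4, in ext
  File "h.py", line 8, in proj
    c=viewer.camera_info(cam);K,R,t=[np.array(c[k],float) for k in("K","R","t")]
ValueError: time passes only in moves, steps and waits
```

apply_moves --series '[[[0.48,0.67,0,0,0,0],[0.48,0.67,0,0,0,0],[0.48,0.67,0,0,0,0],[0.48,0.67,0,0,0,0],[0.5,0.66,0,0,0,0]]]'

```text
clock: 6.45
eef_pos: [585.9, -253.2, 86.6]
tool_rot: [-3.141, 0.002, -0.001]
force: [1.1, 0.8, -1.2]
width: 13.3
```

apply_moves --series '[[[0,0,0.4,0,0,0],[0,0,0.4,0,0,0],[0,0,0,0,0,0],[0,0,0,0,0,0],[0,0,0,0,0,0]]]'

```text
clock: 7.08
eef_pos: [586.4, -252.1, 48.5]
tool_rot: [3.141, -0.001, -0.001]
force: [-0.8, -0.2, -0.2]
width: 13.7
```

```bash
python3 - <<'E'
s=open('h.py').read()
s=s.replace("from cell import ctrl, viewer","from cell import ctrl, viewer\nimport functools\nCI={c:viewer.camera_info(c) for c in('top','scene')}").replace("viewer.camera_info(cam)","CI[cam]")
s+='''
def look(tag,xyz,half=45,S=6,circ=()):
    i=viewer.get_image("scene");cv2.imwrite(f"pics/{tag}_raw.png",i)
    p=proj("scene",xyz).astype(int);o=p-[half,half]
    b=cv2.resize(i[o[1]:o[1]+2*half,o[0]:o[0]+2*half],None,fx=S,fy=S,interpolation=2)
    for x,y,r,z in circ:
        q=np.array([proj("scene",[x+r*np.cos(a),y+r*np.sin(a),z]) for a in np.linspace(0,6.28,60)])
        cv2.polylines(b,[((q-o+.5)*S).astype(int)],True,(0,255,0),1)
    cv2.imwrite(f"pics/{tag}.png",b);return i
def pos():
    P=[]
    for k in range(3):
        P.append(ctrl.read_state()["eef_pos"]);viewer.get_image("scene")
    return np.mean(P,0)
'''
open('h.py','w').write(s)
E
python3 - <<'E'
from h import *
m=pos();print(m)
z=m[2]-12.5
look("v3",[m[0],m[1],35],circ=[(m[0],m[1],19,z+4),(m[0],m[1],19,z+10),(m[0],m[1],16.5,18)])
E
```

```text
[ 586.39635211 -252.16503194   48.56106882]
```

View pics/v3.png

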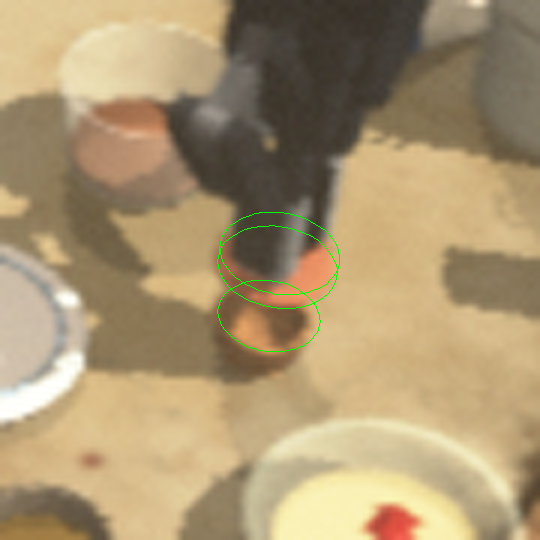

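```bash
python3 - <<'E'
from h import *
def crop(c,f,ctr,circ,half=17,S=15):
    i=cv2.imread(f"pics/{f}.png");p=proj(c,ctr).astype(int);o=p-half
    b=cv2.resize(i[o[1]:o[1]+2*half,o[0]:o[0]+2*half],None,fx=S,fy=S,interpolation=0)
    for x,y,r,z in circ:
        q=np.array([proj(c,[x+r*np.cos(a),y+r*np.sin(a),z]) for a in np.linspace(0,6.28,60)])
        cv2.polylines(b,[((q-o+.5)*S).astype(int)],True,(0,255,0),1)
    return cv2.resize(b,(390,290) if 0 else (390,300))
x,y=586.4,-252.2
cup=[(x,y,16.5,18)]
lid=[(465,-85,19,10),(465,-85,19,4),(465,-85,8,34)]
held=[(x,y,19,46),(x,y,19,40)]
cv2.imwrite("pics/v4.png",np.vstack([np.hstack([crop("top","top0",[x,y,18],cup,12),crop("scene","scene0",[x,y,18],cup)]),np.hstack([crop("scene","v3_raw",[x,y,40],held),crop("scene","scene0",[465,-85,10],lid,20)])]))
E
```

```text
(no output)
```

View pics/v4.png

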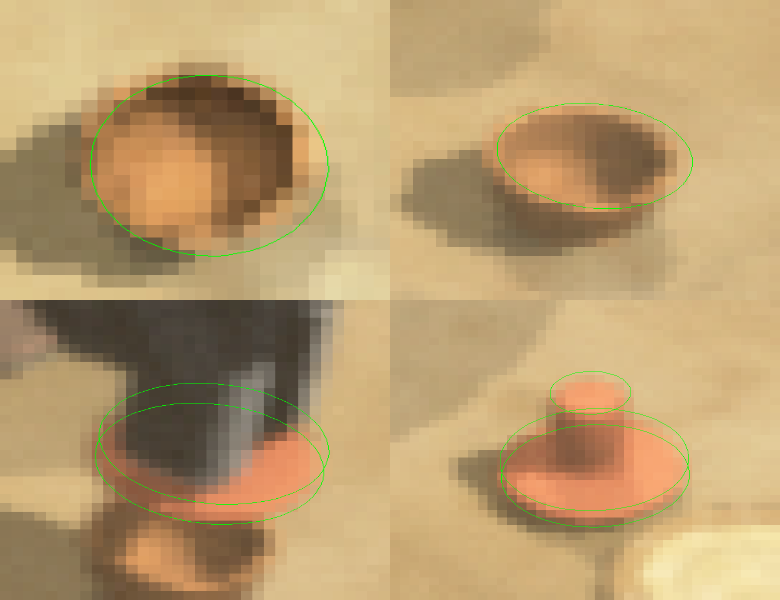

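apply_moves --series '[[[-0.03,-0.04,0.2,0,0,0],[0,0,0.1,0,0,0],[0,0,0.06,0,0,0],[0,0,0.03,0,0,0],[0,0,0,0,0,0]]]'

```text
clock: 7.9
eef_pos: [584.4, -250.4, 28.2]
tool_rot: [3.142, 0.0, -0.001]
force: [-0.4, 0.1, -0.1]
width: 13.6
```

apply_moves --series '[[[0,0,0.03,0,0,0],[0,0,0.02,0,0,0],[0,0,0,0,0,0],[0,0,0,0,0,0],[0,0,0,0,0,0]]]'

```text
clock: 8.52
eef_pos: [584.4, -250.5, 26.4]
tool_rot: [3.141, -0.0, -0.001]
force: [-0.7, 0.6, 5.7]
width: 13.5
```

```bash
python3 - <<'E'
from h import *
m=pos();print(m,ctrl.read_state()["force"])
x,y=585,-250.4
look("v5",[m[0],m[1],20],half=25,S=16,circ=[(x,y,19,m[2]-12.8+10),(x,y,16.5,18),(x,y,16.5,0)])
E
```

```text
[ 584.41983375 -250.48011167   26.35826202] [-1.78858985  0.43400127  4.63900488]
```

View pics/v5.png

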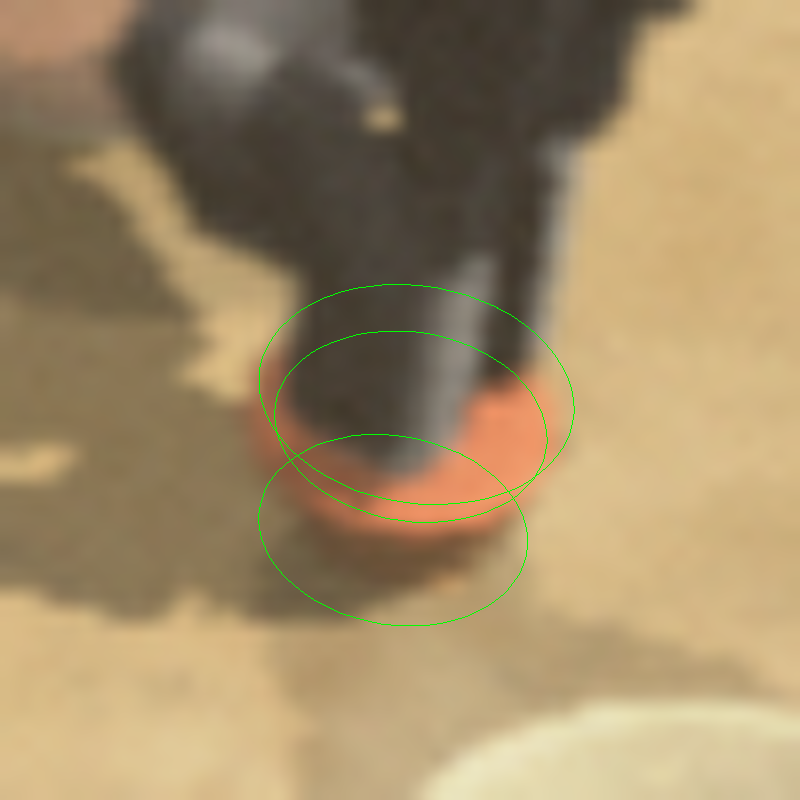

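apply_moves --series '[[[0,0,0,0,0,0],[0,0,0,0,0,0],[0,0,0,0,0,0],[0,0,-0.4,0,0,0],[0,0,-1,0,0,0]]]' --claw 0

```text
clock: 9.35
eef_pos: [583.0, -249.5, 95.4]
tool_rot: [-3.14, 0.004, -0.001]
force: [0.7, 0.1, 1.2]
width: 42.6
```

apply_moves --series '[[[-0.68,0.31,0,0,0,0],[-0.68,0.31,0,0,0,0],[-0.68,0.31,0,0,0,0],[-0.68,0.31,0,0,0,0],[-0.68,0.31,0,0,0,0]]]'

```text
clock: 9.98
eef_pos: [413.7, -328.6, 97.2]
tool_rot: [3.14, -0.002, -0.001]
force: [-0.5, -0.7, 0.1]
width: 42.7
```

```bash
python3 - <<'E'
from h import *
m=pos();print(m)
def crop(c,i,ctr,circ,half=17):
    p=proj(c,ctr).astype(int);o=p-half;S=15
    b=cv2.resize(i[o[1]:o[1]+2*half,o[0]:o[0]+2*half],None,fx=S,fy=S,interpolation=0)
    for x,y,r,z in circ:
        q=np.array([proj(c,[x+r*np.cos(a),y+r*np.sin(a),z]) for a in np.linspace(0,6.28,60)])
        cv2.polylines(b,[((q-o+.5)*S).astype(int)],True,(0,255,0),1)
    return cv2.resize(b,(390,300))
s=viewer.get_image("scene");s0=cv2.imread("pics/scene0.png");t0=cv2.imread("pics/top0.png")
d=[(465,-248,21.5,17)]
cv2.imwrite("pics/v6.png",np.vstack([np.hstack([crop("scene",s,[585,-250,24],[(585,-250.4,19,18),(585,-250.4,8,48)],24),crop("scene",s0,[415,-328,10],[(415,-328,23.5,10),(415,-328,23.5,4),(415,-328,9,34)],24)]),np.hstack([crop("scene",s0,[465,-248,17],d),crop("top",t0,[465,-248,17],d,14)])]))
E
```

```text
[ 410.44167618 -330.12281002   97.29942955]
```

View pics/v6.png

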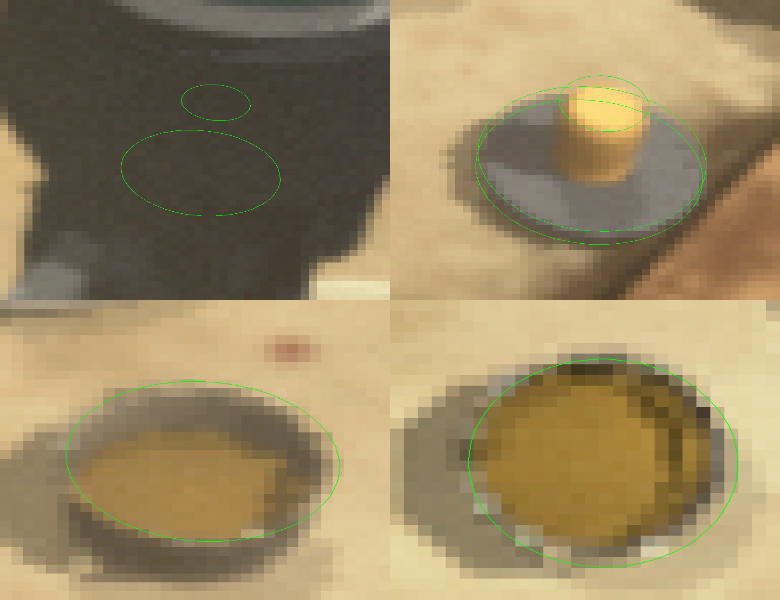

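apply_moves --series '[[[0,0,0.6,0,0,0],[0,0,0.5,0,0,0],[0,0,0.3,0,0,0],[0,0,0,0,0,0],[0,0,0,0,0,0]]]'

```text
clock: 10.8
eef_pos: [415.1, -327.9, 26.5]
tool_rot: [3.141, -0.001, -0.001]
force: [0.6, -0.4, 0.1]
width: 42.8
```

apply_moves --series '[[[0,0,0.2,0,0,0],[0,0,0.07,0,0,0],[0,0,0,0,0,0],[0,0,0,0,0,0],[0,0,0,0,0,0]]]'

```text
clock: 11.42
eef_pos: [414.4, -327.7, 12.4]
tool_rot: [3.141, -0.0, -0.001]
force: [0.5, 0.2, -0.1]
width: 42.7
```

apply_moves --series '[[[0,0,0,0,0,0],[0,0,0,0,0,0],[0,0,0,0,0,0],[0,0,0,0,0,0],[0,0,0,0,0,0]]]' --claw -1

```text
clock: 12.05
eef_pos: [414.5, -327.7, 12.4]
tool_rot: [3.141, -0.0, -0.001]
force: [-0.2, -0.3, 4.2]
width: 15.1
```

apply_moves --series '[[[0,0,-0.3,0,0,0],[0,0,-0.5,0,0,0],[0,0,-0.3,0,0,0],[0,0,0,0,0,0],[0,0,0,0,0,0]]]'

```text
clock: 12.68
eef_pos: [414.2, -327.2, 67.0]
tool_rot: [-3.141, 0.0, -0.001]
force: [-0.3, -0.1, -1.2]
width: 15.1
```

apply_moves --series '[[[0.24,-0.4,0,0,0,0],[0.25,-0.4,0,0,0,0],[0.24,-0.4,0,0,0,0],[0.25,-0.41,0,0,0,0],[0,0,0.2,0,0,0]]]'

```text
clock: 13.3
eef_pos: [464.5, -245.1, 56.5]
tool_rot: [-3.14, -0.0, 0.003]
force: [0.5, -1.0, -0.4]
width: 15.4
```

apply_moves --series '[[[0,0,0.12,0,0,0],[0,0,0,0,0,0],[0,0,0,0,0,0],[0,0,0,0,0,0],[0,0,0,0,0,0]]]'

```text
clock: 13.92
eef_pos: [463.5, -247.3, 51.5]
tool_rot: [3.141, -0.0, -0.001]
force: [0.1, 0.2, -0.1]
width: 15.1
```

```bash
cat >> h.py <<'E'
def crop(c,i,ctr,circ,half=17):
    p=proj(c,ctr).astype(int);o=p-half;S=15
    b=cv2.resize(i[o[1]:o[1]+2*half,o[0]:o[0]+2*half],None,fx=S,fy=S,interpolation=0)
    for x,y,r,z in circ:
        q=np.array([proj(c,[x+r*np.cos(a),y+r*np.sin(a),z]) for a in np.linspace(0,6.28,60)])
        cv2.polylines(b,[((q-o+.5)*S).astype(int)],True,(0,255,0),1)
    return cv2.resize(b,(390,300))
E
python3 - <<'E'
from h import *
m=pos();print(m);z=m[2]-12.4
s=viewer.get_image("scene");t=viewer.get_image("top");s0=cv2.imread("pics/scene0.png");t0=cv2.imread("pics/top0.png")
print(proj("top",[585,-250,30]).round())
T=(646,-170,31.5,40)
cv2.imwrite("pics/v7.png",np.vstack([np.hstack([crop("scene",s,[463,-247,25],[(m[0],m[1],23.5,z+10),(m[0],m[1],23.5,z+4),(463,-247,21.5,17)],24),crop("scene",s,[585,-250,24],[(585,-250.4,19,18),(585,-250.4,19,24),(585,-250.4,8,48)],24)]),np.hstack([crop("scene",s0,T[:2]+(30,),[T],24),crop("top",t0,T[:2]+(40,),[T],20)])]))
E
```

```text
[ 463.52641876 -247.25527592   51.47463179]
[359. 177.]
```

View pics/v7.png

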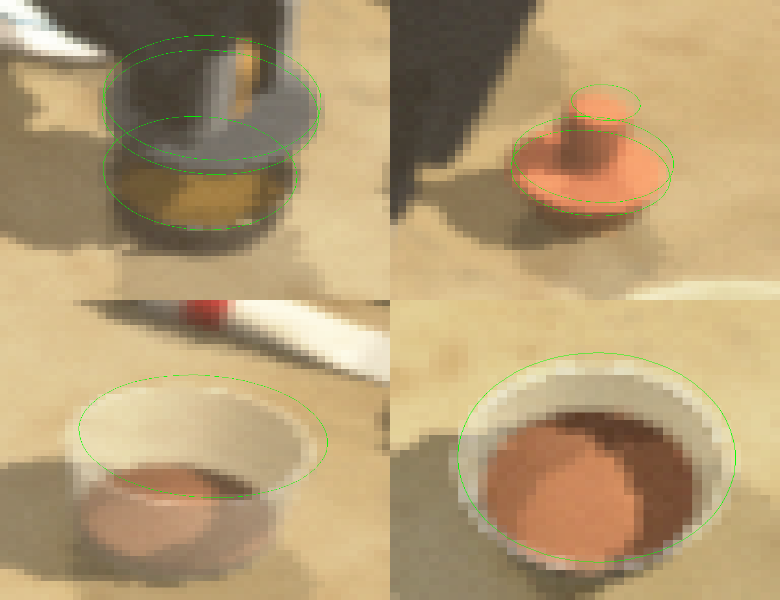

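apply_moves --series '[[[0,0,0.25,0,0,0],[0,0,0.1,0,0,0],[0,0,0.06,0,0,0],[0,0,0.05,0,0,0],[0,0,0,0,0,0]]]'

```text
clock: 14.8
eef_pos: [463.4, -247.1, 28.1]
tool_rot: [-3.141, 0.0, -0.001]
force: [-0.4, 0.6, 0.3]
width: 15.3
```

apply_moves --series '[[[0,0,0.04,0,0,0],[0,0,0.02,0,0,0],[0,0,0,0,0,0],[0,0,0,0,0,0],[0,0,0,0,0,0]]]'

```text
clock: 15.42
eef_pos: [463.6, -247.3, 25.6]
tool_rot: [3.141, -0.0, -0.001]
force: [-0.0, -0.3, 5.9]
width: 15.1
```

apply_moves --series '[[[0,0,0,0,0,0],[0,0,0,0,0,0],[0,0,0,0,0,0],[0,0,-0.5,0,0,0],[0,0,-1,0,0,0]]]' --claw 0

```text
clock: 16.05
eef_pos: [462.1, -246.4, 99.5]
tool_rot: [-3.14, 0.004, -0.001]
force: [1.1, -0.2, 0.3]
width: 43.1
```

apply_moves --series '[[[0.46,-0.67,0,0,0,0],[0.46,-0.67,0,0,0,0],[0.46,-0.67,0,0,0,0],[0.46,-0.67,0,0,0,0],[0.48,-0.66,0,0,0,0]]]'

```text
clock: 16.68
eef_pos: [580.1, -79.0, 100.1]
tool_rot: [-3.142, 0.0, -0.001]
force: [0.4, 0.3, -0.4]
width: 43.0
```

apply_moves --series '[[[0,0,0.4,0,0,0],[0,0,0.5,0,0,0],[0,0,0.3,0,0,0],[0,0,0,0,0,0],[0,0,0,0,0,0]]]'

```text
clock: 17.3
eef_pos: [580.1, -80.7, 40.9]
tool_rot: [3.141, -0.001, -0.002]
force: [-0.5, -0.1, 0.1]
width: 42.9
```

```bash
python3 - <<'E'
from h import *
m=pos();print(m)
s=viewer.get_image("scene")
W=(m[0],m[1])
a=crop("scene",s,[*W,20],[W+(34.5,10),W+(10,34),W+(4,m[2])],34)
b=crop("scene",s,[463,-247,22],[(463.5,-247.2,23.5,17),(463.5,-247.2,23.5,23),(463.5,-247.2,9,47)],24)
cv2.imwrite("pics/v8.png",np.hstack([a,b]))
E
```

```text
[580.19347183 -80.6350071   41.051152  ]
```

View pics/v8.png

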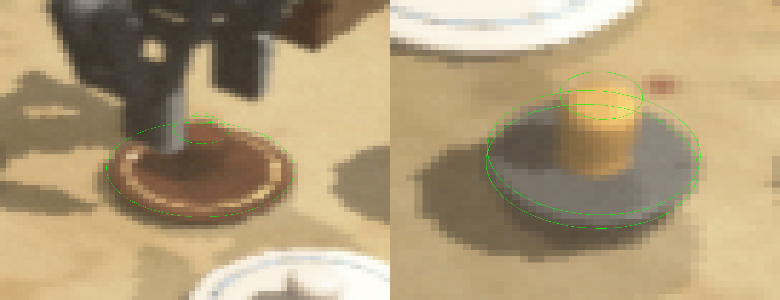

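apply_moves --series '[[[0,0,0.4,0,0,0],[0,0,0.16,0,0,0],[0,0,0,0,0,0],[0,0,0,0,0,0],[0,0,0,0,0,0]]]'

```text
clock: 18.12
eef_pos: [579.9, -80.4, 12.6]
tool_rot: [3.141, -0.001, -0.001]
force: [-0.1, 0.2, 0.8]
width: 43.2
```

apply_moves --series '[[[0,0,0,0,0,0],[0,0,0,0,0,0],[0,0,0,0,0,0],[0,0,0,0,0,0],[0,0,0,0,0,0]]]' --claw -1

```text
clock: 18.75
eef_pos: [580.0, -80.3, 12.8]
tool_rot: [-3.141, -0.001, -0.001]
force: [0.1, -0.4, 5.1]
width: 17.1
```

apply_moves --series '[[[0,0,-0.3,0,0,0],[0,0,-0.6,0,0,0],[0,0,-0.6,0,0,0],[0,0,0,0,0,0],[0,0,0,0,0,0]]]'

```text
clock: 19.38
eef_pos: [579.2, -79.9, 87.1]
tool_rot: [-3.141, 0.001, -0.001]
force: [-0.5, -0.2, -0.4]
width: 17.1
```

```bash
python3 - <<'E'
from h import *
T=OBJ["glass_tumbler"][0];D=OBJ["medium_dish"][0]
t=cv2.imread("pics/top0.png");s=cv2.imread("pics/scene0.png")
for r in(28,29.5,30.5,31.5):
    print(r,[gradfit(c,i,[(r,40)],(644,-169),6) for c,i in(("top",t),("scene",s))])
for r in(39.5,41,42.5):
    print(r,[gradfit(c,i,[(r,26)],(528,-328),6) for c,i in(("top",t),("scene",s))])
E
```

```text
28 [(array([ 641.8, -170.3]), np.float32(144.06383)), (array([ 639.8, -168. ]), np.float32(92.92541))]
29.5 [(array([ 640.3, -168.5]), np.float32(133.93265)), (array([ 640.5, -167.5]), np.float32(103.49524))]
30.5 [(array([ 640.6, -167.7]), np.float32(129.49924)), (array([ 641. , -167.5]), np.float32(98.133766))]
31.5 [(array([ 643., -167.]), np.float32(123.3253)), (array([ 642.7, -168.4]), np.float32(87.23511))]
39.5 [(array([ 526., -332.]), np.float32(142.8374)), (array([ 524.8, -324.7]), np.float32(128.26764))]
41 [(array([ 526.5, -325.2]), np.float32(141.76744)), (array([ 527.5, -328. ]), np.float32(144.19092))]
42.5 [(array([ 530.2, -327.5]), np.float32(143.57166)), (array([ 526.3, -328. ]), np.float32(146.24768))]
```

apply_moves --series '[[[0,0.6,0,0,0,0],[0,0.66,0,0,0,0],[0.4,0.5,0,0,0,0],[0.5,0,0,0,0,0],[0.31,0,0,0,0,0]]]'

```text
clock: 20.0
eef_pos: [640.1, -168.4, 85.7]
tool_rot: [-3.141, 0.002, -0.002]
force: [0.1, -0.5, -0.2]
width: 17.3
```

apply_moves --series '[[[0,0,0.14,0,0,0],[0,0,0.1,0,0,0],[0,0,0,0,0,0],[0,0,0,0,0,0],[0,0,0,0,0,0]]]'

```text
clock: 20.62
eef_pos: [640.0, -168.4, 75.6]
tool_rot: [3.142, -0.0, -0.001]
force: [-0.4, 0.0, 0.7]
width: 16.9
```

```bash
python3 - <<'E'
from h import *
m=pos();print(m);z=m[2]-12.8
s=viewer.get_image("scene");cv2.imwrite("pics/v9_raw.png",s);s0=cv2.imread("pics/scene0.png");t0=cv2.imread("pics/top0.png")
W=(m[0],m[1]);T=(640.5,-168.3,31.5,40);D=(527.5,-327.5,42.5,26)
a=crop("scene",s,[*W,50],[W+(34.5,z+10),W+(34.5,z+4),T],34)
b=crop("scene",s0,[*T[:2],30],[T],24)
cv2.imwrite("pics/v9.png",np.vstack([np.hstack([a,b]),np.hstack([crop("scene",s0,D[:2]+(20,),[D],30),crop("top",t0,D[:2]+(26,),[D],24)])]))
E
```

```text
[ 640.09532231 -168.38137871   75.61727128]
```

View pics/v9.png

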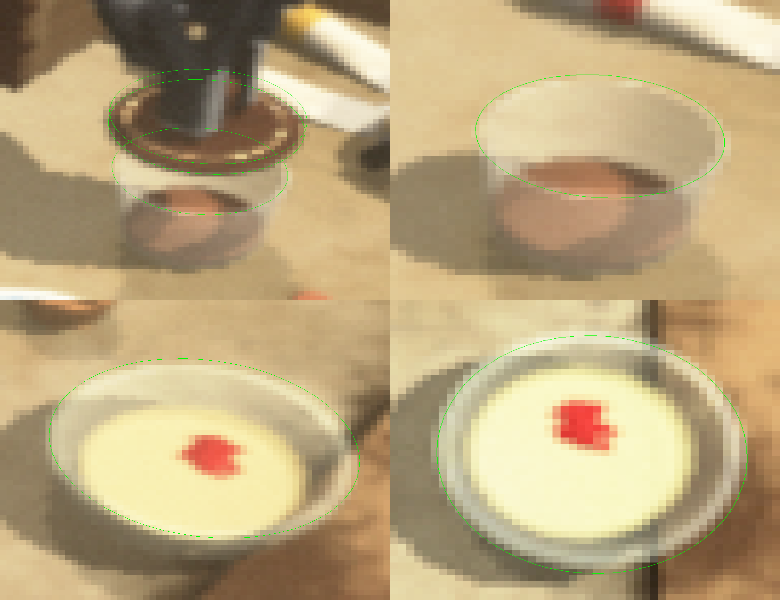

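apply_moves --series '[[[0,0,0.25,0,0,0],[0,0,0.1,0,0,0],[0,0,0.08,0,0,0],[0,0,0.05,0,0,0],[0,0,0,0,0,0]]]'

```text
clock: 21.45
eef_pos: [640.0, -168.3, 51.1]
tool_rot: [-3.142, 0.0, -0.001]
force: [-0.2, 0.2, -0.4]
width: 17.5
```

apply_moves --series '[[[0,0,0.04,0,0,0],[0,0,0.02,0,0,0],[0,0,0,0,0,0],[0,0,0,0,0,0],[0,0,0,0,0,0]]]'

```text
clock: 22.08
eef_pos: [640.2, -168.4, 48.6]
tool_rot: [3.142, -0.0, -0.001]
force: [-0.5, 0.3, 3.9]
width: 17.3
```

apply_moves --series '[[[0,0,0,0,0,0],[0,0,0,0,0,0],[0,0,0,0,0,0],[0,0,-0.4,0,0,0],[0,0,-0.8,0,0,0]]]' --claw 0

```text
clock: 22.7
eef_pos: [639.1, -168.0, 108.5]
tool_rot: [-3.141, 0.003, -0.001]
force: [1.4, -0.5, 0.1]
width: 42.5
```

apply_moves --series '[[[-0.6,0.02,0,0,0,0],[-0.8,0.02,0,0,0,0],[-0.7,0.02,0,0,0,0],[-0.24,0,0.4,0,0,0],[0,0,0.4,0,0,0]]]'

```text
clock: 23.32
eef_pos: [522.8, -171.7, 69.7]
tool_rot: [3.141, -0.002, -0.002]
force: [1.2, -0.5, -0.2]
width: 42.6
```

apply_moves --series '[[[0,0,0.5,0,0,0],[0,0,0.3,0,0,0],[0,0,0,0,0,0],[0,0,0,0,0,0],[0,0,0,0,0,0]]]'

```text
clock: 23.95
eef_pos: [523.7, -171.4, 29.2]
tool_rot: [3.141, -0.001, -0.001]
force: [-0.4, -0.3, 0.1]
width: 42.8
```

apply_moves --series '[[[0,0,0.2,0,0,0],[0,0,0.12,0,0,0],[0,0,0,0,0,0],[0,0,0,0,0,0],[0,0,0,0,0,0]]]'

```text
clock: 24.58
eef_pos: [523.1, -171.3, 12.4]
tool_rot: [3.141, -0.0, -0.001]
force: [-0.6, -0.6, -0.1]
width: 42.9
```

apply_moves --series '[[[0,0,0,0,0,0],[0,0,0,0,0,0],[0,0,0,0,0,0],[0,0,0,0,0,0],[0,0,0,0,0,0]]]' --claw -1

```text
clock: 25.2
eef_pos: [523.8, -171.4, 12.9]
tool_rot: [3.141, -0.002, -0.001]
force: [1.0, 1.5, 5.7]
width: 17.1
```

apply_moves --series '[[[0,0,-0.3,0,0,0],[0,0,-0.6,0,0,0],[0,0,-0.4,0,0,0],[0,0,0,0,0,0],[0,0,0,0,0,0]]]'

```text
clock: 25.82
eef_pos: [522.4, -170.7, 76.8]
tool_rot: [-3.141, 0.001, -0.001]
force: [-0.1, -0.4, -1.5]
width: 17.4
```

apply_moves --series '[[[0.01,0.6,0,0,0,0],[0.01,0.8,0,0,0,0],[0.01,0.8,0,0,0,0],[0.01,0.6,0,0,0,0],[0.01,0.34,0,0,0,0]]]'

```text
clock: 26.45
eef_pos: [524.1, -329.8, 76.1]
tool_rot: [-3.141, 0.002, -0.003]
force: [-0.8, -0.0, -1.3]
width: 16.9
```

apply_moves --series '[[[0,0,0.2,0,0,0],[0,0,0.1,0,0,0],[0,0,0,0,0,0],[0,0,0,0,0,0],[0,0,0,0,0,0]]]'

```text
clock: 27.08
eef_pos: [525.7, -327.9, 62.6]
tool_rot: [3.141, -0.0, -0.001]
force: [0.7, 0.3, -1.5]
width: 17.0
```

```bash
python3 - <<'E'
from h import *
m=pos();print(m);z=m[2]-12.8
s=viewer.get_image("scene");s0=cv2.imread("pics/scene0.png")
W=(m[0],m[1]);D=W+(42.5,26);T=(640.2,-168.4)
a=crop("scene",s,[*W,40],[W+(44,z+10),W+(44,z+4),D],36)
cv2.imwrite("pics/v10.png",np.vstack([cv2.resize(a,(780,500)),np.hstack([crop("scene",s0,D[:2]+(20,),[D],30),crop("scene",s,T+(40,),[T+(34.5,40),T+(34.5,46),T+(10,70)],34)])])[:,:])
E
python3 -c "
import cv2;i=cv2.imread('pics/v10.png');cv2.imwrite('pics/v10.png',cv2.resize(i,(580,600)))"
```

```text
[ 525.62956264 -328.01442635   62.59035017]
```

View pics/v10.png

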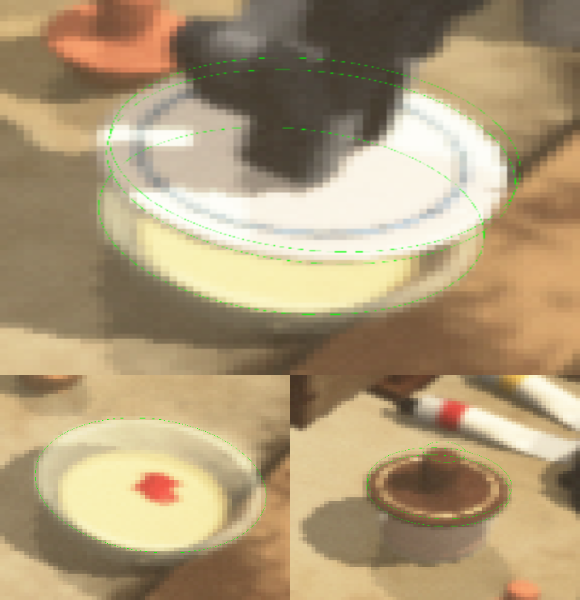

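apply_moves --series '[[[0,0.03,0.25,0,0,0],[0,0,0.13,0,0,0],[0,0,0.08,0,0,0],[0,0,0.05,0,0,0],[0,0,0,0,0,0]]]'

```text
clock: 27.9
eef_pos: [525.3, -329.7, 36.6]
tool_rot: [-3.141, 0.0, -0.001]
force: [0.2, 0.6, -1.3]
width: 17.6
```

apply_moves --series '[[[0,0,0.04,0,0,0],[0,0,0.02,0,0,0],[0,0,0,0,0,0],[0,0,0,0,0,0],[0,0,0,0,0,0]]]'

```text
clock: 28.52
eef_pos: [525.6, -329.8, 34.3]
tool_rot: [3.141, -0.001, -0.001]
force: [-1.1, 1.2, 5.5]
width: 17.1
```

apply_moves --series '[[[0,0,0,0,0,0],[0,0,0,0,0,0],[0,0,0,0,0,0],[0,0,-0.4,0,0,0],[0,0,-0.8,0,0,0]]]' --claw 0

```text
clock: 29.15
eef_pos: [524.5, -329.2, 94.1]
tool_rot: [-3.14, 0.002, -0.001]
force: [0.2, 0.5, 0.6]
width: 42.8
```

apply_moves --series '[[[0,0,-0.8,0,0,0],[0,0,-0.9,0,0,0],[0,0,-0.9,0,0,0],[0,0,-0.8,0,0,0],[0,0,-0.4,0,0,0]]]'

```text
clock: 29.78
eef_pos: [525.8, -330.6, 288.0]
tool_rot: [3.139, -0.004, -0.002]
force: [-0.7, 0.2, 0.1]
width: 42.6
```

apply_moves --series '[[[0,-0.6,-0.4,0,0,0],[0,-0.8,0,0,0,0],[0,-0.8,0,0,0,0],[0,-0.8,0,0,0,0],[0,-0.8,0,0,0,0]]]'

```text
clock: 30.4
eef_pos: [525.3, -138.6, 305.2]
tool_rot: [-3.142, -0.002, -0.002]
force: [0.4, -0.3, 0.0]
width: 42.6
```

apply_moves --series '[[[0,-0.8,0,0,0,0],[0,-0.8,0,0,0,0],[0,-0.8,0,0,0,0],[0,-0.4,0,0,0,0],[0,0,0,0,0,0]]]'

```text
clock: 31.02
eef_pos: [525.7, 1.9, 304.8]
tool_rot: [-3.141, -0.001, 0.002]
force: [-0.1, -0.6, -0.6]
width: 42.5
```

```bash
python3 - <<'E'
from h import *
s=viewer.get_image("scene")
cv2.imwrite("pics/v11.png",cv2.resize(s[140:320,210:450],None,fx=3.3,fy=3.3,interpolation=2))
E
```

```text
(no output)
```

View pics/v11.png

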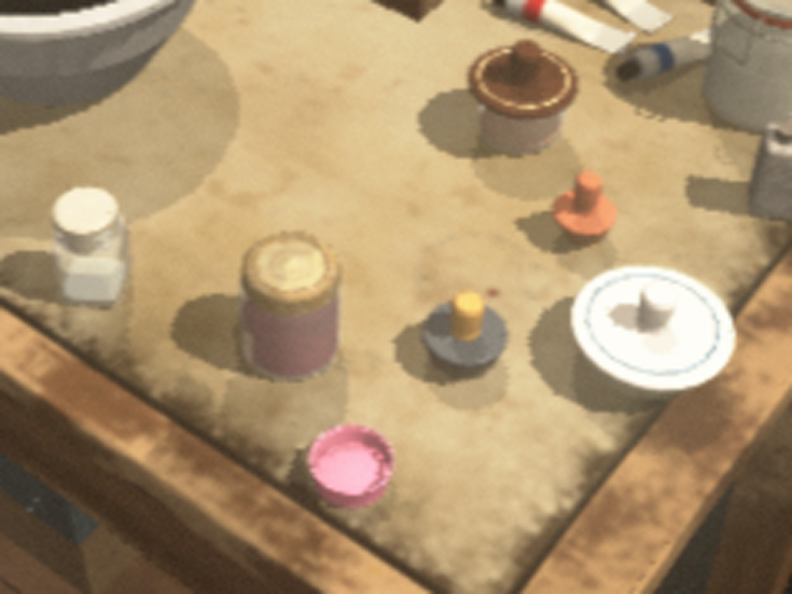

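The last picture shows all four lids on their vessels, with the jar, bottle and pink cup where they were. I'll check numerically that they are level and compare knob with plate centres, then hand in.

```bash
python3 - <<'E'
from h import *
im={c:viewer.get_image(c) for c in("scene","top")}
for n,x,y,R,k,h in(("terra",584.4,-250.5,19,8,14),("tin",463.5,-247.3,23.5,9,13),("wood",640.2,-168.4,34.5,10,36),("ceram",525.6,-328.5,44,10,22)):
  for c in im:
    print(n,c,[(b.round(1).tolist(),round(float(s))) for b,s in(gradfit(c,im[c],[(R,h+10)],(x,y),6),gradfit(c,im[c],[(k,h+34)],(x,y),6))])
print(ctrl.finish_job())
E
```

```text
terra scene [([579.0, -251.7], 132), ([581.3, -251.8], 110)]
terra top [([585.1, -249.7], 139), ([578.2, -243.9], 123)]
tin scene [([462.2, -249.3], 126), ([459.0, -250.8], 145)]
tin top [([462.8, -248.1], 139), ([467.7, -248.0], 150)]
wood scene [([638.3, -169.3], 135), ([637.0, -169.0], 128)]
wood top [([638.4, -167.9], 149), ([636.0, -171.2], 80)]
ceram scene [([524.8, -328.7], 150), ([519.4, -328.0], 82)]
ceram top [([528.8, -327.0], 150), ([522.3, -321.0], 102)]
the job is handed in; nothing more can be done
None
```

I put all four lids on their own vessels, in the order listed, and handed the job in at about 32 s of the 83 s allowed. I left the closed jar, the bottle and the pink look-alike alone.

**Seating:** Each lid went down without contact until its expected seating height. There it met a light upward force of about 4–6 N, and the seat heights matched the given values within about 1 mm.

**Final picture:** All four plates look level on their rims. The vessels, jar, bottle and pink look-alike appear where they were.

**What disagreed:**
- **Final check:** The last outline fits put the plates within about 5 mm of where I released them. The small knob outlines scattered more, up to about 9 mm (terracotta and ceramic in the top view). I put that down to the coarse pixels and shadows, so these fits do not independently prove the lids are level.
- **Cameras:** The two cameras differed by about 4 mm in x. I corrected for that using the lids while they were held.

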